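Clamp the crumb-suction nozzle and open its slide gate

TASK

The crumb-suction nozzle has been washed and laid back in its pipe coupling. Swing the coupling's hinged half down over the tube, pull the sprung nut out along its bolt a little, swing the bolt up into the slot and let the nut down behind the lips so that it holds the half shut, and then pull the slide gate up to its first stop (half open) and let go. Leave the nozzle lying in its seat, and the loaves, the brush and the scraper where they are.

Things in the scene. Friction and masses are not known exactly. Their poses are not given: they have to be found in the camera images.
- line: fixed steel pipe line with the coupling's lower half and the gate housing; place and yaw vary. Origin on the table under the coupling's middle. y runs along the tube to the nozzle head, x level from the swing-bolt side to the hinge side (roughly away from the robot), z up. Tube 60 mm thick, axis at z = 85 mm; coupling at y -22 to +22 mm; the pipe ends at y = -290, turning down into the table
- cap_hinge (a point): hinge axis of the coupling's upper half (cap), fixed to the line at x = +48, z = 85 mm; the axis runs along the line's y
- cap (a joint): angle of the coupling's cast upper half (0.32 kg), rad: 0 = down on the tube, grows as it swings up and over to the line's +x side, at most 1.9. Hinge with some drag: above about 0.7 rad it stays where it is left, let go below about 0.6 rad it sinks shut by its own weight. It moves with under 4 N at the lug
- cap_lug (a point): middle of the slotted lug at the cap's free end, 104 mm from the hinge axis; cap shut: z = 93 mm. Two prongs 12 mm thick, 44 mm wide over all along the hinge axis, open 16 mm slot between; the end is 12 mm beyond this point. Pinched across the 44 mm, it turns between the fingers as it swings. Shut, its top is at z = 99 mm; the lip on each prong's end stands 1.5 mm higher
- bolt_pivot (a point): pivot axis of the swing bolt, fixed to the line at x = -56, z = 67 mm, on the side opposite the hinge; the axis runs along the line's y
- bolt (a joint): angle of the swing bolt, rad: 0 = upright in the slot, grows as it swings out and down to the line's -x side, at most 1.75. Stiff pivot: it stays where it is left. Bolt shank 12 mm thick
- nut (a joint): how far the hand nut is pulled out along the bolt, m, against a spring: 0 to 0.012, 3.5 N at 0 and 0.35 N more per mm. Seated in the shut cap's slot it reads about 0.001. To pass over the lips it must come out about 5 mm: pull it out by the grip first, swing the bolt in, let it go down
- nut_grip (a point): middle of the black square grip of the hand nut, 67 mm from the bolt's pivot when the spring is relaxed. Grip 30 x 30 mm, flats square to the pivot axis, reaching 16 mm beyond and 18 mm below this point along the bolt; below it a steel ball foot, 32 mm in diameter, centred 22 mm nearer the pivot, sits on the slot's edges
- gate (a joint): lift of the slide gate's blade, m: 0 = shut, indexed stops at 0.030 (half open) and 0.060 (fully open). A sprung ball on the blade's scalloped edge draws it into the nearest stop from within about 9 mm and holds it there; leaving a stop takes about 10 N
- gate_handle (a point): centre of the gate's blue handle, at the line's x = 0, y = -180 mm, z = 181 mm when shut. Handle 76 mm along x, 16 mm thick along y, 28 mm high; the grey gate housing below it is 124 mm along x, 30 mm along y and its top is 150 mm above the table
- nozzle: loose crumb nozzle, 0.7 kg: 60 mm steel tube lying in the lower half of the coupling, bent down to a black sweeping head 170 mm wide that stands on the table at y = 170 to 243 mm. Its frame is the line's frame as long as it lies in place
- joint_seat (a point): middle of the coupling on the tube axis, 85 mm above the table (fixed to the line)
- nozzle_end (a point): point on the nozzle's tube axis, 12 mm towards the head from joint_seat when it lies in place
- loaf1: bread loaf 200 x 76 x 70 mm on the table, bystander; origin under its middle, long along its y
- loaf2: second such loaf, bystander
- brush: hand brush about 200 mm long on the table, bystander; long along its x
- scraper: bench scraper, steel blade 85 x 120 mm with a white handle, 24 mm high, on the table, bystander

How it is judged:
By the outcome, as a careful person would: the job done as asked, in the order asked, and still so for the second after the job is handed in, with the robot touching nothing.
It also fails if it takes over 56 s, if anything falls off the work surface, if the arm or the gripper's body presses on something with over 40 N, if the wrist force passes 120 N, or if a joint passes its speed limit or range.

ROBOT

A 7-joint arm with a two-finger parallel gripper is mounted at the origin on the work surface. World frame = base frame: x ahead of the robot, y to its left, z up, the work surface at z = 0. Lengths are in m, angles in rad, forces in N, time in s.
With the tool pointing down it reaches from about 0.35 to 0.9 m from the base axis. Payload 8.1 kg.
Tool frame: the origin (TCP) lies at the centre of the arm's flange, where the gripper is bolted on; the fingertips stand 178 mm ahead of it and the grasp point (between the pads) lies 159 mm ahead of it; z points along the fingers, y is the direction in which the jaws open and shut (so a half turn about z gives the same grasp; the last joint's range is limited). The gripper opens to 92 mm and grips with 3 to 60 N. Pads are 19 mm wide; open, the fingers measure 130 mm over their backs; the gripper's body (75 mm by 190 mm) begins 47 mm behind the grasp point.
Start: joints at [-1.248, 0.434, 0.025, 1.573, -0.012, 1.134, -0.075], TCP at [0.258, 0.569, 0.405] pointing down, gripper open.
Joint ranges: [-2.62, 2.62], [-0.44, 2.09], [-1.27, 1.32], [0.08, 2.57], [-1.32, 4.46], [0.12, 2], [-2.74, 2.74]. Speed limits (rad/s): [2.22, 2.22, 3.01, 3.01, 3.14, 3.14, 3.14].

INTERFACE

Orientations are given as a rotation vector (axis times angle).
In Python, from cell import arm, get_image, camera_model gives the robot as it stands. The module is installed in compiled form; this text tells all that it offers.
- The arm moves only by the shell command python3 -m pendant 'ROWS' [FORCE]. ROWS is JSON, a list that holds one entry, the list of rows, each a list of 7 numbers: the shift along the tool's x, y, z in mm, then the turn, a rotation vector about the tool's x, y, z in rad, then the closure, from -1 (fully open) to 1 (shut). In form: [[[x, y, z, rx, ry, rz, hand], ...]]. A call has 1 to 20 rows; each row is the pose to reach, as a shift and turn from the pose commanded when the call began, along the tool's axes at that moment; what a row does not reach only later rows make up. A row lasts 1/8 s, in which the tool goes at most 62.5 mm and 10.7 degrees, less where a joint would pass 70% of its speed; a pose out of reach is approached as far as the arm can. A call with a gripper value outside its range is refused whole. The fingers move at their own pace and stop on an object; FORCE is the grip in N (left out, the last holds). Time passes only in rows, so rows that repeat a pose let the fingers close. It gives the time, the measured TCP pose, the force and the opening at its end, in the units of the state.
- arm.observe(): the state, without advancing time (a new reading comes with each control period).
- get_image(name): name is "side" or "top" or "wrist"; returns the picture (400x640x3 uint8, red, green, blue); there is no depth.
- camera_model(name): a dict with "fx", "fy", "cx", "cy" (pixels), "position" and "orientation" of the camera in the world; the wrist camera has in their place "T_tool_cam" (4x4, takes a point from camera to tool coordinates, whose origin is the TCP and whose axes are the flange's). Camera axes: x right, y down, z forward; pixel columns grow to the right and rows downward; lengths in m; the calibration is good to about 2 mm. A picture is of the moment at which its call begins: read the wrist's pose just before it. camera_model takes no time and is no camera call.
- arm.sign_off(): hands the job in, once; it reports no verdict.
The state is a dict: "clock": time; "joints": joint angles; "dq": joint speeds; "joint_efforts": joint torques, N m; "position": TCP position; "ee_rot": TCP orientation; "force": force on the tool from outside, world axes, zero at the start; "ft_torque": the same for the moment, N m; "width": opening from 0.0 (shut) to 1.0 (fully open).
Only numpy, scipy, OpenCV 4.12 (cv2) and the standard library are available. Lean on these libraries where they do the work, as an engineer would, in place of code of your own. Each camera call takes 0.05 s, during which the arm holds its last target.

## Working session

There is one attempt and no reset: what is moved stays moved. The work goes in short steps, Python scripts to look and compute and a shell command to move; the robot and the scene stay as the last step left them, time stands still between calls to the robot, and variables do not carry over. Pictures are saved under pics/ and viewed, and the job is handed in when it is done.

```bash
ls; mkdir -p pics
python3 - <<'E'
from cell import arm,get_image,camera_model
import cv2
print(arm.observe())
for n in("side","top","wrist"):
    print(n,camera_model(n)); cv2.imwrite(f"pics/{n}0.png",get_image(n)[:,:,::-1])
E
```

```text
pics
{'clock': 0.0, 'joints': array([-1.24762547,  0.43525892,  0.02497722,  1.57409661, -0.01159658,
        1.13399494, -0.07509665]), 'dq': array([-0.00054491, -0.00058188,  0.0019863 ,  0.00025017,  0.0019405 ,
       -0.00134847,  0.00099898]), 'joint_efforts': array([ 5.48604676e-04, -6.67866325e+01,  9.84911285e-01, -3.14461577e+01,
       -6.05911156e-02,  4.26749233e-02,  1.71843353e-04]), 'position': array([0.25807671, 0.56897948, 0.40392266]), 'ee_rot': array([-6.63824183e-01, -3.07046175e+00,  2.51548536e-03]), 'force': array([ 0.88254629, -0.03833226,  0.16784925]), 'ft_torque': array([-0.05793311, -0.00629059, -0.00109488]), 'width': 0.9972813079089894}
side {'fx': 430.1800004716911, 'fy': 430.1800004716911, 'cx': 317.5158175667466, 'cy': 196.8230581033775, 'position': array([ 0.48638483, -0.6473377 ,  0.68191467]), 'orientation': array([-2.24957265,  0.13920312, -0.05987669])}
top {'fx': 490.34226396196436, 'fy': 490.34226396196436, 'cx': 310.3465057331515, 'cy': 195.1136697901754, 'position': array([0.36257224, 0.00282778, 1.40386172]), 'orientation': array([-2.16377676,  2.11194314, -0.16869506])}
wrist {'fx': 336.28463035911835, 'fy': 336.28463035911835, 'cx': 319.06775077787245, 'cy': 200.11412952124343, 'T_tool_cam': array([[ 3.78724797e-04, -9.57901806e-01, -2.87095779e-01,
         7.80147260e-02],
       [ 9.99999920e-01,  3.26734660e-04,  2.29000392e-04,
        -4.35236416e-04],
       [-1.25555747e-04, -2.87095843e-01,  9.57901854e-01,
         2.02179155e-02],
       [ 0.00000000e+00,  0.00000000e+00,  0.00000000e+00,
         1.00000000e+00]])}
```

View pics/side0.png

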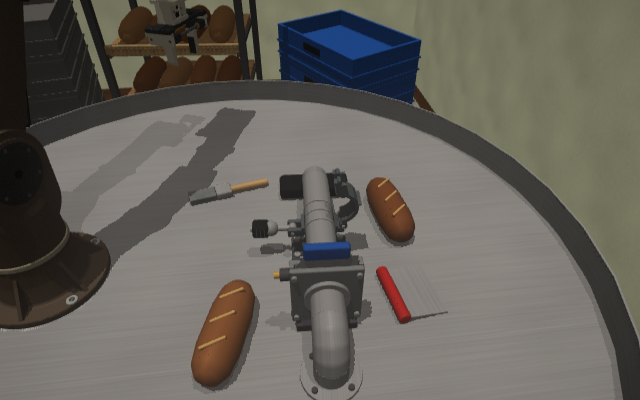

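View pics/top0.png

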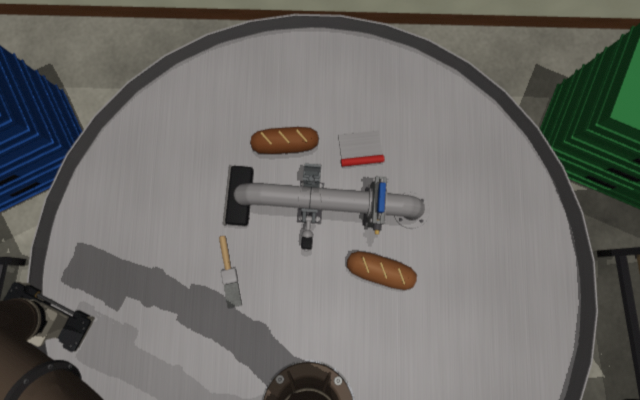

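View pics/wrist0.png

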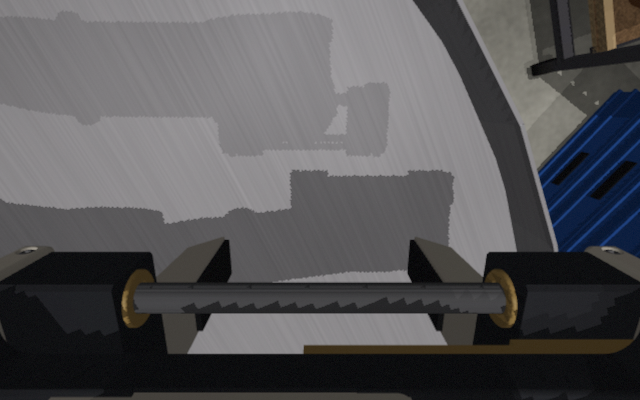

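The top view shows the line about level across the picture: coupling near (310,195), nut near (307,240), gate handle near (381,196). The cap is up and over on the far side. I'll enlarge both views.

Run:
```python
import cv2
a=cv2.imread("pics/top0.png")[150:270,220:430]; cv2.imwrite("pics/topc.png",cv2.resize(a,None,fx=3.8,fy=3.8,interpolation=cv2.INTER_CUBIC))
a=cv2.imread("pics/side0.png")[160:400,240:400]; cv2.imwrite("pics/sidec.png",cv2.resize(a[:120],None,fx=5,fy=5,interpolation=cv2.INTER_CUBIC))
```

```text
(no output)
```

View pics/topc.png

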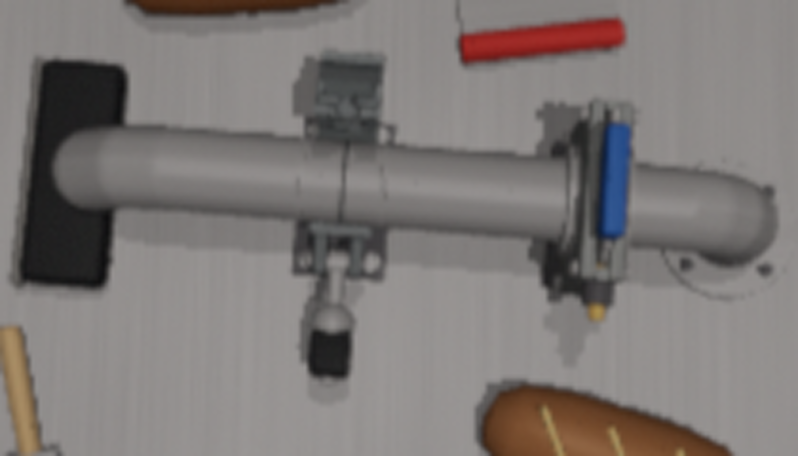

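View pics/sidec.png

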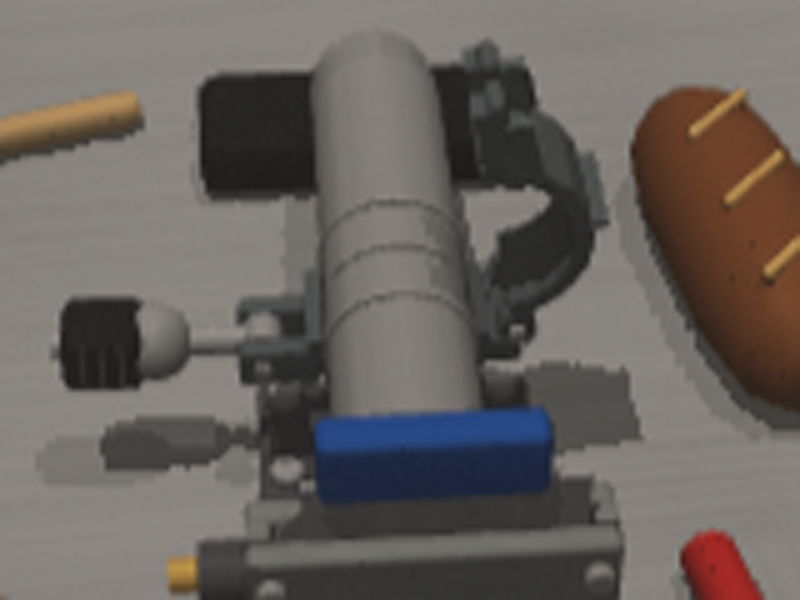

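```bash
cat > h.py <<'E'
import numpy as np
from scipy.spatial.transform import Rotation as R
from scipy.optimize import least_squares
from cell import arm,get_image,camera_model
def proj(n,P,st=None):
    c=camera_model(n); P=np.atleast_2d(P)
    if n=="wrist":
        T=np.eye(4);T[:3,:3]=R.from_rotvec(st["ee_rot"]).as_matrix();T[:3,3]=st["position"];T=T@c["T_tool_cam"]
        Rm,t=T[:3,:3],T[:3,3]
    else: Rm,t=R.from_rotvec(c["orientation"]).as_matrix(),c["position"]
    q=(P-t)@Rm
    return np.c_[c["fx"]*q[:,0]/q[:,2]+c["cx"],c["fy"]*q[:,1]/q[:,2]+c["cy"]]
def W(p,L):
    L=np.atleast_2d(L)/1000.;c,s=np.cos(p[2]),np.sin(p[2])
    return np.c_[p[0]+c*L[:,0]-s*L[:,1],p[1]+s*L[:,0]+c*L[:,1],L[:,2]]
def bolt(b,r): return [-56-r*np.sin(b),0,67+r*np.cos(b)]
def lug(a,r=104,dy=0,a0=.077): return [48-r*np.cos(a+a0),dy,85+r*np.sin(a+a0)]
E
cat > fit.py <<'E'
from h import *
t=lambda x,y:(220+x/3.8,150+y/3.8)
s=lambda x,y:(240+x/5,160+y/5)
obs=[("top",lambda p:[0,-180,192],t(616,180),1),("top",lambda p:bolt(p[3],66),t(329,352),1),("top",lambda p:bolt(p[3],45),t(331,318),1),
("side",lambda p:[-38,-188,195],s(318,432),1),("side",lambda p:[38,-188,195],s(550,421),1),("side",lambda p:[-38,-188,167],s(321,502),1),("side",lambda p:[38,-188,167],s(551,490),1),
("side",lambda p:bolt(p[3],66),s(103,343),1),("side",lambda p:bolt(p[3],45),s(152,341),1),
("top",lambda p:[0,80,85],t(250,169),.5),("top",lambda p:[0,-110,85],t(500,195),.5),
("side",lambda p:lug(p[4]),s(488,85),.4),("top",lambda p:lug(p[4]),t(350,68),.4)]
def f(p):
    return np.concatenate([w*(proj(n,W(p,g(p)))[0]-o) for n,g,o,w in obs])
r=least_squares(f,[.45,0,-.05,1.4,1.6]);print(r.x);print(np.round(r.fun.reshape(-1,2),1))
p=r.x
for k,L in dict(handle=[0,-180,181],grip=bolt(p[3],67),pivot=bolt(0,0),lug=lug(p[4]),seat=[0,0,85],lugshut=lug(0)).items(): print(k,W(p,L)[0].round(4))
E
python3 fit.py
```

```text
[ 0.56725339  0.00958718 -0.05633098  1.59125454  1.46017409]
[[-1.  -0.7]
 [-0.8  0.1]
 [-0.7  1.3]
 [-0.6  1.8]
 [ 1.3  1.6]
 [-0.8  0. ]
 [ 0.3 -0. ]
 [ 0.2  0. ]
 [ 0.5 -0.2]
 [-2.8  0.3]
 [-0.9 -0.3]
 [ 1.8  0.3]
 [-0.5  2.4]]
handle [ 0.5571 -0.1701  0.181 ]
grip [0.4445 0.0165 0.0656]
pivot [0.5113 0.0127 0.067 ]
lug [0.6117 0.0071 0.1889]
seat [0.5673 0.0096 0.085 ]
lugshut [0.5116 0.0127 0.093 ]
```

```bash
sed -i 's/("top",lambda p:\[0,80,85\].*$//; ' fit.py; sed -i 's/^def f(p):/obs+=[]\ndef f(p):/' fit.py; sed -n 1,12p fit.py
cat >> h.py <<'E'
def goto(p,L,tau,off=159,yaw0=None,st=None):
    """tool with grasp point (off mm ahead of TCP) at line pt L(mm), tilt tau; prints shift mm & turn in the present tool frame"""
    st=st or arm.observe(); Rc=R.from_rotvec(st["ee_rot"])
    y=p[2]
    Rl=R.from_euler('z',y).as_matrix()
    # tool z=(sin tau,0,-cos tau), tool y=+y line, tool x = y cross z
    z=np.array([np.sin(tau),0,-np.cos(tau)]);yy=np.array([0,1,0]);x=np.cross(yy,z)
    Rt=Rl@np.c_[x,yy,z]
    T=W(p,L)[0]-Rt[:,2]*off/1000
    d=Rc.inv().apply(T-st["position"])*1000; w=(Rc.inv()*R.from_matrix(Rt)).as_rotvec()
    print("TCP",T.round(3),"shift",d.round(1),"turn",w.round(3)); return d,w
E
python3 - <<'E'
s=open('fit.py').read()
s=s.replace('s(152,341),1),\n','s(152,341),1),\n',1)
open('fit.py','w').write(s)
E
python3 fit.py; python3 -c "
from h import *
p=[.567,.0096,-.056]
goto(p,[-65,0,270],0)"
```

```text
from h import *
t=lambda x,y:(220+x/3.8,150+y/3.8)
s=lambda x,y:(240+x/5,160+y/5)
obs=[("top",lambda p:[0,-180,192],t(616,180),1),("top",lambda p:bolt(p[3],66),t(329,352),1),("top",lambda p:bolt(p[3],45),t(331,318),1),
("side",lambda p:[-38,-188,195],s(318,432),1),("side",lambda p:[38,-188,195],s(550,421),1),("side",lambda p:[-38,-188,167],s(321,502),1),("side",lambda p:[38,-188,167],s(551,490),1),
("side",lambda p:bolt(p[3],66),s(103,343),1),("side",lambda p:bolt(p[3],45),s(152,341),1),

("side",lambda p:lug(p[4]),s(488,85),.4),("top",lambda p:lug(p[4]),t(350,68),.4)]
obs+=[]
def f(p):
    return np.concatenate([w*(proj(n,W(p,g(p)))[0]-o) for n,g,o,w in obs])
r=least_squares(f,[.45,0,-.05,1.4,1.6]);print(r.x);print(np.round(r.fun.reshape(-1,2),1))
[ 0.56703038  0.010163   -0.05450677  1.59747889  1.46288724]
[[-1.2 -0.8]
 [-0.9  0.2]
 [-0.8  1.4]
 [-0.6  1.6]
 [ 1.3  1.3]
 [-0.7 -0.2]
 [ 0.3 -0.3]
 [ 0.1  0.1]
 [ 0.4 -0.2]
 [ 1.8  0.2]
 [-0.6  2.4]]
handle [ 0.5572 -0.1696  0.181 ]
grip [0.4442 0.0169 0.0652]
pivot [0.5111 0.0132 0.067 ]
lug [0.6117 0.0077 0.189 ]
seat [0.567  0.0102 0.085 ]
lugshut [0.5114 0.0132 0.093 ]
TCP [0.502 0.013 0.429] shift [-451.8 -405.4  -24.3] turn [-0.001 -0.    -0.37 ]
```

```bash
python3 -m pendant '[[[-90,-80,-24,0,0,-0.1,1],[-200,-180,-24,0,0,-0.2,1],[-452,-405,-24,0,0,-0.37,1],[-452,-405,-24,0,0,-0.37,1],[-452,-405,-24,0,0,-0.37,1],[-452,-405,-24,0,0,-0.37,1],[-452,-405,-24,0,0,-0.37,1],[-452,-405,-24,0,0,-0.37,1],[-452,-405,-24,0,0,-0.37,1],[-452,-405,-24,0,0,-0.37,1],[-452,-405,-24,0,0,-0.37,1],[-452,-405,-24,0,0,-0.37,1]]]' 20
python3 - <<'E'
from h import *
import cv2,pickle
st=arm.observe();a=get_image("wrist");cv2.imwrite("pics/w1.png",a[:,:,::-1]);pickle.dump(st,open("w1.pkl","wb"));print(st["position"],st["ee_rot"],st["clock"])
E
```

```text
clock: 1.65
position: [0.5023, 0.0142, 0.4284]
ee_rot: [-0.088, -3.14, -0.001]
force: [-0.6, 0.8, 0.1]
width: 0.004
[0.50228014 0.01418531 0.42844503] [-8.76387910e-02 -3.13963734e+00 -6.37694868e-04] 1.65
```

View pics/w1.png

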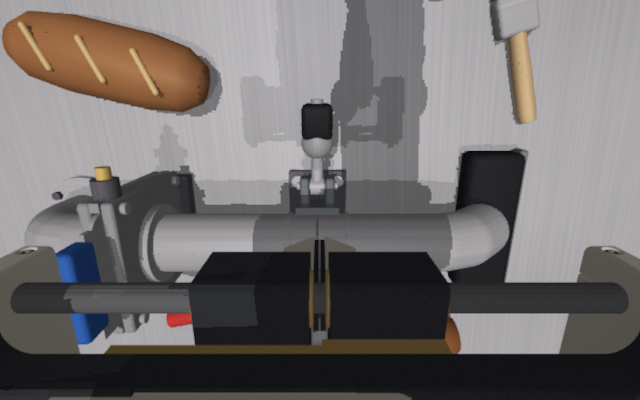

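Wrist view: grip about (317,120), ball (317,145), tube's near edge at row ~214, level. Comparing this with the fitted model.

Run:
```python
from h import *
import pickle,cv2
st=pickle.load(open("w1.pkl","rb"));p=[.56703,.01016,-.0545,1.5975,1.463]
a=cv2.imread("pics/w1.png");
pts=dict(ball=bolt(p[3],45),griptip=bolt(p[3],83),gripmid=bolt(p[3],67),pivot=bolt(0,0),t1=[0,90,85],t2=[0,-110,85],pe=[-30,90,85],pe2=[-30,-110,85],h1=[-38,-172,195],h2=[-38,-188,195])
k=5
b=cv2.resize(a[90:250,240:400],None,fx=k,fy=k,interpolation=cv2.INTER_CUBIC)[:600]
for n,L in pts.items():
    q=proj("wrist",W(p,L),st)[0];print(n,q.round(1))
    cv2.circle(b,(int((q[0]-240)*k),int((q[1]-90)*k)),3,(0,0,255),-1)
cv2.imwrite("pics/w1c.png",b)
```

```text
ball [318.6 143. ]
griptip [318.6 103.9]
gripmid [318.6 120.6]
pivot [318.7 186.4]
t1 [405.  242.6]
t2 [213.3 242.8]
pe [407.2 215.5]
pe2 [210.6 215.7]
h1 [ 71.8 257.1]
h2 [ 48.9 257.1]
```

View pics/w1c.png

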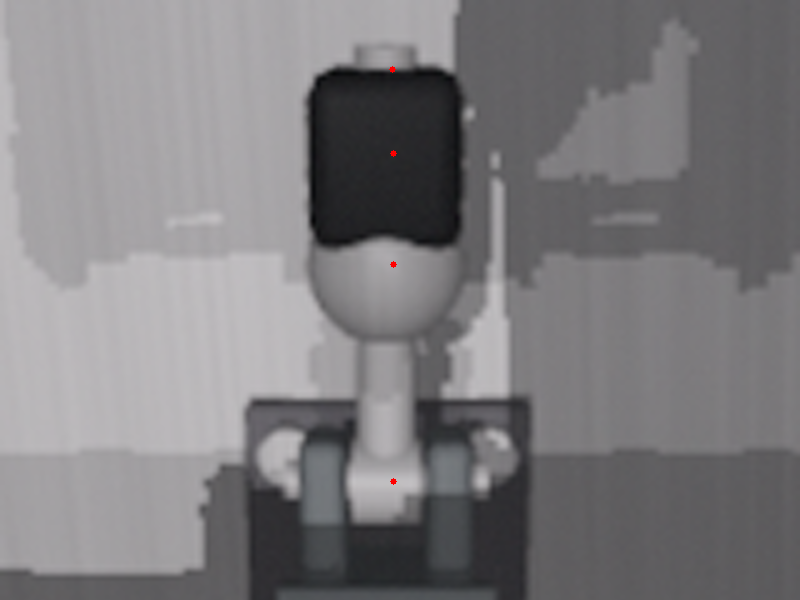

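Model agrees to about 1 mm. Planning the cap sweep with closed fingers behind the lug.

```bash
cat >> h.py <<'E'
P=[.567,.0095,-.0545,1.5975,1.463]
E
python3 - <<'E'
from h import *
d,w=goto(P,[85,0,199],0)
print("rows rel. to present (tool x,z shift)")
for a in [1.5,1.35,1.2,1.05,.9,.75,.6,.45,.3]:
    q=a+.077; C=np.array([48-107*np.cos(q)+6*np.sin(q),0,85+107*np.sin(q)+6*np.cos(q)])
    L=[C[0]+9.5,0,C[2]+19] ;print(a,C.round(), end=" ");goto(P,L,0)
E
```

```text
TCP [0.652 0.005 0.358] shift [-150.1   -1.8   70.4] turn [ 0.001 -0.001  0.   ]
rows rel. to present (tool x,z shift)
1.5 [ 55.   0. 192.] TCP [0.631 0.006 0.37 ] shift [-129.2   -1.8   58.5] turn [ 0.001 -0.001  0.   ]
1.35 [ 39.   0. 192.] TCP [0.615 0.007 0.37 ] shift [-113.2   -1.8   58.7] turn [ 0.001 -0.001  0.   ]
1.2 [ 23.   0. 189.] TCP [0.599 0.008 0.367] shift [-97.3  -1.8  61.3] turn [ 0.001 -0.001  0.   ]
1.05 [  7.   0. 184.] TCP [0.584 0.009 0.362] shift [-82.   -1.8  66.2] turn [ 0.001 -0.001  0.   ]
0.9 [ -7.   0. 177.] TCP [0.57  0.009 0.355] shift [-67.7  -1.8  73.4] turn [ 0.001 -0.001  0.   ]
0.75 [-20.   0. 168.] TCP [0.556 0.01  0.346] shift [-54.5  -1.8  82.7] turn [ 0.001 -0.001  0.   ]
0.6 [-32.   0. 157.] TCP [0.545 0.011 0.335] shift [-42.9  -1.8  93.8] turn [ 0.001 -0.001  0.   ]
0.45 [-41.   0. 144.] TCP [0.535 0.011 0.322] shift [-33.1  -1.8 106.5] turn [ 0.001 -0.001  0.   ]
0.3 [-49.   0. 130.] TCP [0.527 0.012 0.308] shift [-25.3  -1.8 120.5] turn [ 0.001 -0.001  0.   ]
```

```bash
python3 -m pendant '[[[-60,-2,-5,0,0,0,1],[-110,-2,-5,0,0,0,1],[-150,-2,0,0,0,0,1],[-150,-2,50,0,0,0,1],[-150,-2,66,0,0,0,1],[-145,-2,66,0,0,0,1],[-129,-2,64,0,0,0,1],[-121,-2,63,0,0,0,1],[-113,-2,63,0,0,0,1],[-105,-2,64,0,0,0,1],[-97,-2,66,0,0,0,1],[-97,-2,66,0,0,0,1]]]'
python3 - <<'E'
from h import *
import cv2
a=get_image("side");cv2.imwrite("pics/s2.png",cv2.resize(a[100:300,220:440,::-1],None,fx=3,fy=3));print(arm.observe()["force"])
E
```

```text
clock: 3.2
position: [0.5986, 0.0063, 0.3625]
ee_rot: [-0.088, -3.139, -0.0]
force: [-0.3, -0.1, -0.6]
width: 0.007
[ 0.58686767 -0.07734668  0.42428481]
```

View pics/s2.png

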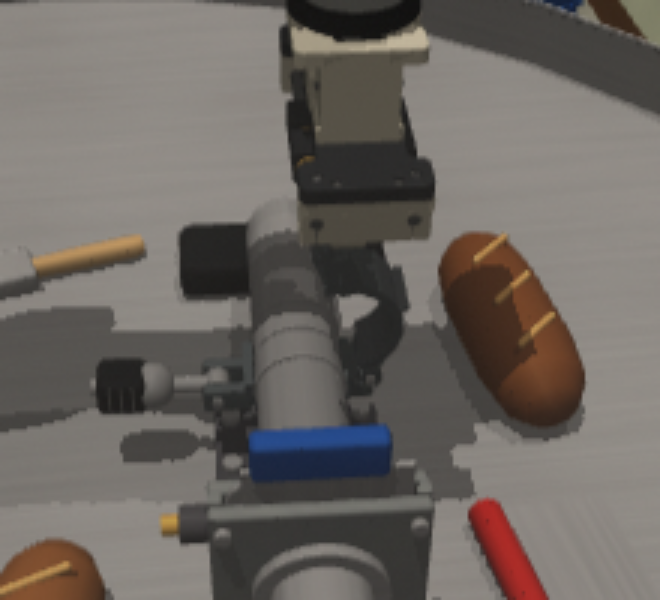

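The cap has followed the fingers. Continuing the arc.

```bash
python3 -m pendant '[[[8,0,-1,0,0,0,1],[15,0,1,0,0,0,1],[22,0,4,0,0,0,1],[29,0,8,0,0,0,1],[36,0,13,0,0,0,1],[42,0,18,0,0,0,1],[48,0,24,0,0,0,1],[54,0,30,0,0,0,1],[59,0,36,0,0,0,1],[64,0,43,0,0,0,1],[68,0,50,0,0,0,1],[72,0,56,0,0,0,1],[72,0,56,0,0,0,1]]]'
python3 - <<'E'
from h import *
import cv2
a=get_image("side");cv2.imwrite("pics/s3.png",cv2.resize(a[100:300,220:440,::-1],None,fx=3,fy=3));print(arm.observe()["force"])
E
```

```text
clock: 4.88
position: [0.5269, 0.0102, 0.3062]
ee_rot: [-0.088, -3.139, 0.0]
force: [0.3, 0.2, -0.7]
width: 0.006
[ 0.1829221  -0.32040412  0.59379952]
```

View pics/s3.png

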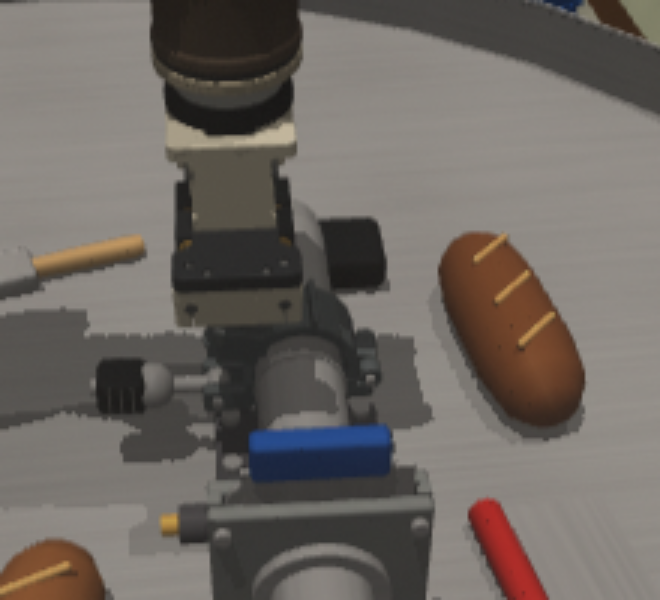

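Cap is down over the tube. Next: the bolt pregrasp, with the tool tilted forward.

Run:
```python
from h import *
goto(P,bolt(P[3],72),.85,223);goto(P,bolt(P[3],72),.85,163);goto(P,bolt(P[3],72),.5,240)
```

```text
TCP [0.272 0.026 0.212] shift [255.8   1.1  94.4] turn [-0.001 -0.85  -0.001]
TCP [0.317 0.023 0.173] shift [210.7   1.1 134. ] turn [-0.001 -0.85  -0.001]
TCP [0.324 0.023 0.276] shift [203.4   1.1  30.9] turn [-0.    -0.5   -0.001]
```

```bash
python3 -m pendant '[[[20,1,-40,0,0,0,0],[60,1,-40,0,-0.1,0,-1],[120,1,-20,0,-0.25,0,-1],[170,1,10,0,-0.4,0,-1],[203,1,31,0,-0.5,0,-1],[203,1,31,0,-0.5,0,-1],[230,1,60,0,-0.68,0,-1],[256,1,94,0,-0.85,0,-1],[256,1,94,0,-0.85,0,-1],[256,1,94,0,-0.85,0,-1]]]'
python3 - <<'E'
from h import *
import cv2,pickle
st=arm.observe();print(st["joints"].round(2));goto(P,bolt(P[3],72),.85,223)
a=get_image("wrist")[:,:,::-1].copy();cv2.imwrite("pics/w4.png",a)
for L in (bolt(P[3],67),bolt(P[3],45),bolt(0,0)): print(proj("wrist",W(P,L),st).round(1))
pickle.dump(st,open("w4.pkl","wb"))
a=get_image("side");cv2.imwrite("pics/s4.png",cv2.resize(a[100:300,220:440,::-1],None,fx=3,fy=3))
E
```

```text
clock: 6.18
position: [0.3186, 0.0295, 0.2353]
ee_rot: [0.041, 2.721, -0.281]
force: [-0.4, -0.6, -1.5]
width: 0.991
[ 0.46  0.42 -1.13  2.56  1.45  0.78 -0.34]
TCP [0.272 0.026 0.212] shift [52.  -2.6  3.3] turn [-0.165 -0.435  0.101]
[[363.6 307.2]]
[[361.3 326.1]]
[[357.2 358.5]]
```

View pics/w4.png

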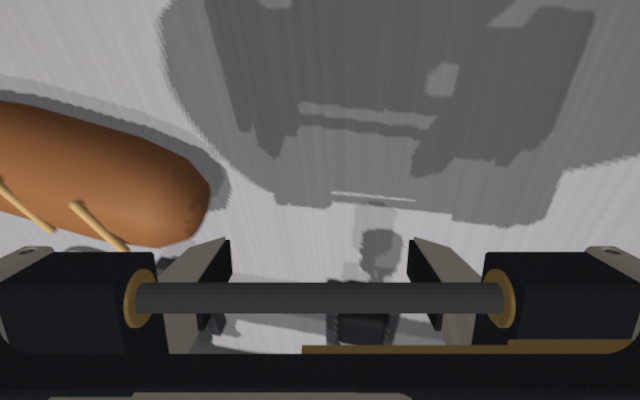

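View pics/s4.png

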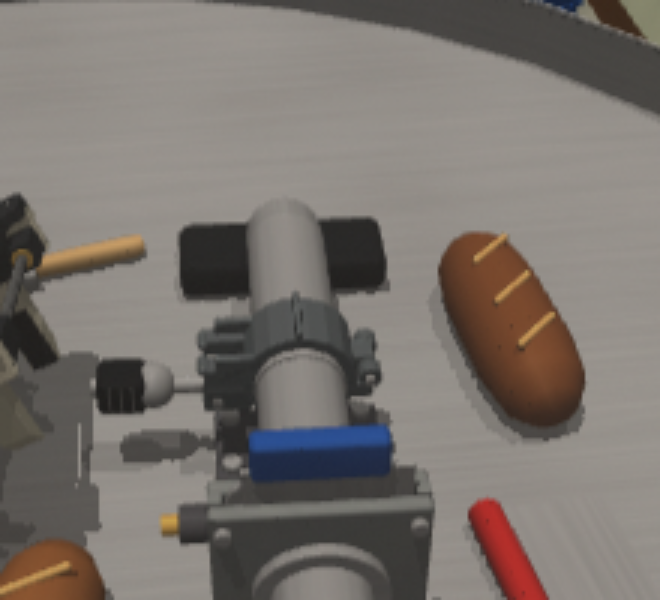

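Cap is shut (side view: ring closed over the tube, lug over the pivot ears). The 0.85 tilt is out of reach, because joint 4 is at its limit, so I'll grip at a smaller tilt and swing in two stages.

```bash
cat >> h.py <<'E'
def pose(p,L,tau,off):
    Rl=R.from_euler('z',p[2]).as_matrix();z=np.array([np.sin(tau),0,-np.cos(tau)]);x=np.cross([0,1,0],z)
    Rt=Rl@np.c_[x,[0,1,0],z];T=W(p,L)[0]-Rt[:,2]*off/1000
    return dict(position=T,ee_rot=R.from_matrix(Rt).as_rotvec())
E
python3 - <<'E'
from h import *
A=pose(P,bolt(P[3],72),.85,223)
print("A");d,w=goto(P,bolt(P[3],70),.3,250,st=A)
print("B");goto(P,bolt(P[3],70),.3,250)
# where A's row goes under B
st=arm.observe();r=R.from_rotvec(st["ee_rot"]);print(st["position"]+r.apply(d)/1000,(r*R.from_rotvec(w)).as_matrix()[:,2])
E
```

```text
A
TCP [0.367 0.02  0.304] shift [-132.    -0.    11.3] turn [-0.    0.55  0.  ]
B
TCP [0.367 0.02  0.304] shift [-72.  -21.1 -40.8] turn [-0.178  0.111  0.057]
[0.44416333 0.03188124 0.27669496] [-0.14921656 -0.17457639 -0.97327155]
```

```bash
python3 -m pendant '[[[-60,0,-40,0,0.2,0,-1],[-100,0,-40,0,0.4,0,-1],[-132,0,-40,0,0.55,0,-1],[-132,0,-40,0,0.55,0,-1],[-132,0,-40,0,0.55,0,-1],[-132,0,-40,0,0.55,0,-1],[-132,0,-40,0,0.55,0,-1]]]'
python3 - <<'E'
from h import *
goto(P,bolt(P[3],70),.3,250);print(arm.observe()["joints"].round(2))
E
```

```text
clock: 7.15
position: [0.423, 0.0394, 0.322]
ee_rot: [-0.119, -2.982, 0.286]
force: [0.1, -0.4, -0.5]
width: 1.0
TCP [0.367 0.02  0.304] shift [ 50.6 -18.7  29.4] turn [-0.197 -0.437  0.004]
[ 0.57  0.51 -1.13  2.01  0.58  1.21  0.64]
```

Moves count from the reached pose. Going to the pregrasp at tilt 0.3.

```bash
python3 -m pendant '[[[20,-10,0,-0.1,-0.2,0,-1],[50,-19,29,-0.197,-0.437,0.004,-1],[50,-19,29,-0.197,-0.437,0.004,-1],[50,-19,29,-0.197,-0.437,0.004,-1],[50,-19,29,-0.197,-0.437,0.004,-1],[50,-19,29,-0.197,-0.437,0.004,-1]]]'
python3 - <<'E'
from h import *
goto(P,bolt(P[3],70),.3,250);goto(P,bolt(P[3],70),.3,159);st=arm.observe();print(st["joints"].round(2))
import cv2
a=get_image("wrist")[:,:,::-1];cv2.imwrite("pics/w5.png",a)
for L in (bolt(P[3],67),bolt(P[3],45),bolt(0,0)): print(proj("wrist",W(P,L),st).round(1))
E
```

```text
clock: 7.9
position: [0.3702, 0.0208, 0.3052]
ee_rot: [0.08, 2.843, -0.009]
force: [0.3, 0.2, -0.1]
width: 0.999
TCP [0.367 0.02  0.304] shift [ 2.9 -0.6  0.4] turn [ 0.002 -0.002 -0.002]
TCP [0.394 0.019 0.217] shift [ 2.7 -0.7 91.4] turn [ 0.002 -0.002 -0.002]
[ 0.81  0.27 -1.18  2.33  0.75  0.54  0.57]
[[317.9 212.6]]
[[318.  236.5]]
[[318.1 279.1]]
```

View pics/w5.png

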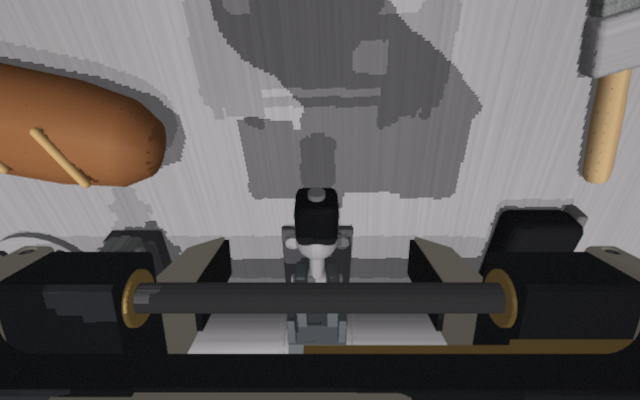

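Grip at (317,217), within 5 px of prediction and centred between the fingers. Advancing and closing.

```bash
python3 -m pendant '[[[3,-1,45,0,0,0,-1],[3,-1,91,0,0,0,-1],[3,-1,91,0,0,0,-1],[3,-1,91,0,0,0,0.2],[3,-1,91,0,0,0,0.6],[3,-1,91,0,0,0,0.6],[3,-1,91,0,0,0,0.6]]]' 40
python3 - <<'E'
from h import *
import cv2
st=arm.observe();print(st["joints"].round(2),st["force"],st["ft_torque"],st["width"]*92)
goto(P,bolt(P[3],70),.3,159)
a=get_image("wrist")[:,:,::-1];cv2.imwrite("pics/w6.png",a)
E
```

```text
clock: 8.82
position: [0.3933, 0.0179, 0.2175]
ee_rot: [0.081, 2.841, -0.01]
force: [0.1, 0.4, -0.5]
width: 0.612
[ 0.43  0.44 -0.8   2.4   1.29  0.42  0.04] [ 0.05936579  0.40335597 -0.54818734] [0.04622981 0.41912618 0.04215419] 56.29917347758105
TCP [0.394 0.019 0.217] shift [-0.8  1.1  0.7] turn [ 0.001 -0.001 -0.003]
```

View pics/w6.png

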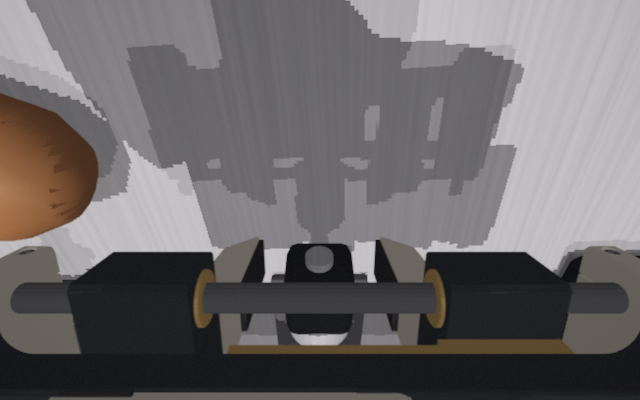

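```bash
python3 -m pendant '[[[0,1,0,0,0,0,1],[0,1,0,0,0,0,1],[0,1,0,0,0,0,1],[0,1,0,0,0,0,1],[0,1,0,0,0,0,1]]]' 40
python3 - <<'E'
from h import *
st=arm.observe();print(st["joints"].round(2),st["force"],st["ft_torque"],st["width"]*92)
goto(P,bolt(P[3],70),.3,159)
A=pose(P,bolt(P[3],70),.3,159)
for b in (1.5,1.4,1.3,1.2,1.1,1.0,.9,.8): print(b,end=' ');goto(P,bolt(b,70),.3+b-P[3],159,st=A)
E
```

```text
clock: 9.5
position: [0.3931, 0.0186, 0.217]
ee_rot: [0.082, 2.843, -0.011]
force: [0.1, -5.6, 1.9]
width: 0.321
[ 0.43  0.44 -0.8   2.4   1.29  0.42  0.04] [ 0.09825515 -5.57887842  1.90084715] [-1.0933195   0.29045774 -0.3143674 ] 29.575623786668345
TCP [0.394 0.019 0.217] shift [-1.1  0.4  0.3] turn [-0.    -0.002 -0.003]
1.5 TCP [0.409 0.018 0.228] shift [-17.6   0.   -5.7] turn [-0.     0.097  0.   ]
1.4 TCP [0.426 0.017 0.237] shift [-36.2   0.   -9.8] turn [-0.     0.197  0.   ]
1.3 TCP [0.443 0.016 0.245] shift [-55.1   0.  -11.9] turn [-0.     0.297 -0.   ]
1.2 TCP [0.461 0.015 0.251] shift [-74.1   0.  -12.2] turn [-0.     0.397  0.   ]
1.1 TCP [0.48  0.014 0.255] shift [-93.1   0.  -10.6] turn [-0.     0.497  0.   ]
1.0 TCP [0.499 0.013 0.257] shift [-111.8   -0.    -7.1] turn [-0.     0.597 -0.   ]
0.9 TCP [0.518 0.012 0.257] shift [-130.     0.    -1.7] turn [-0.     0.697  0.   ]
0.8 TCP [0.537 0.011 0.255] shift [-147.6    0.     5.4] turn [-0.     0.797 -0.   ]
```

```bash
python3 -m pendant '[[[-9,-1,-3,0,0.049,0,1],[-18,-1,-6,0,0.097,0,1],[-36,-1,-10,0,0.197,0,1],[-55,-1,-12,0,0.297,0,1],[-74,-1,-12,0,0.397,0,1],[-93,-1,-11,0,0.497,0,1],[-112,-1,-7,0,0.597,0,1],[-130,-1,-2,0,0.697,0,1],[-139,-1,2,0,0.747,0,1],[-139,-1,2,0,0.747,0,1],[-139,-1,2,0,0.747,0,1]]]'
python3 - <<'E'
from h import *
import cv2
st=arm.observe();print(st["joints"].round(2),st["force"],st["ft_torque"],st["width"]*92)
goto(P,bolt(.85,70),.3+.85-P[3],159)
a=get_image("side");cv2.imwrite("pics/s7.png",cv2.resize(a[100:300,200:420,::-1],None,fx=3,fy=3))
E
```

```text
clock: 10.88
position: [0.526, 0.0108, 0.2564]
ee_rot: [-0.074, -2.69, -0.019]
force: [-4.5, -4.4, 10.5]
width: 0.327
[ 0.51  0.81 -0.97  1.73  0.44  1.37  0.9 ] [-4.54094564 -4.40845657 10.47178977] [-0.80207859  0.95046845  0.35157022] 30.07572968406713
TCP [0.527 0.012 0.257] shift [-1.   0.9 -0.7] turn [ 0.001 -0.003 -0.   ]
```

View pics/s7.png

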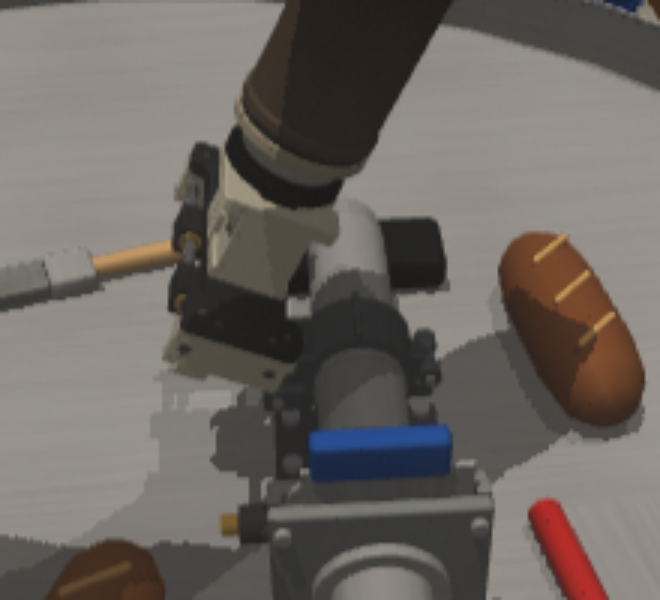

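Bolt is swung up to about 0.85 rad. Opening a little, turning the tool in place around the grip, then regrasping.

Run:
```python
from h import *
for t in (-.3,-.1,.1,.25,.35): goto(P,bolt(.85,72),t,159)
```

```text
TCP [0.504 0.013 0.266] shift [24.2  1.   0.6] turn [ 0.001 -0.15  -0.   ]
TCP [0.473 0.015 0.273] shift [55.   0.9  8.4] turn [ 0.001 -0.35  -0.   ]
TCP [0.441 0.016 0.273] shift [83.5  0.9 22.3] turn [ 0.001 -0.55  -0.   ]
TCP [0.418 0.018 0.269] shift [102.9   0.9  36.2] turn [ 0.001 -0.7   -0.001]
TCP [0.403 0.018 0.264] shift [114.5   0.9  47. ] turn [ 0.001 -0.8   -0.001]
```

```bash
python3 -m pendant '[[[0,0,0,0,0,0,0],[0,0,0,0,0,0,0],[0,-1,0,0,0,0,0],[24,-1,0,0,-0.15,0,0],[55,-1,8,0,-0.35,0,0],[83,-1,22,0,-0.55,0,0],[103,-1,36,0,-0.7,0,0],[114,-1,47,0,-0.8,0,0],[114,-1,47,0,-0.8,0,0],[114,-1,47,0,-0.8,0,0]]]' 50
python3 - <<'E'
from h import *
import cv2
st=arm.observe();print(st["joints"].round(2),st["force"],st["ft_torque"],st["width"]*92)
goto(P,bolt(.85,72),.35,159)
a=get_image("side");cv2.imwrite("pics/s8.png",cv2.resize(a[100:300,200:420,::-1],None,fx=3,fy=3))
a=get_image("wrist");cv2.imwrite("pics/w8.png",a[:,:,::-1])
for r in (45,67,83): print(proj("wrist",W(P,bolt(.85,r)),st))
E
```

```text
clock: 12.18
position: [0.4046, 0.0168, 0.2635]
ee_rot: [0.078, 2.79, -0.012]
force: [0.2, 0.1, 0.4]
width: 0.5
[ 0.5   0.33 -0.84  2.35  1.05  0.41  0.29] [0.17096723 0.12166542 0.36746706] [ 0.05895086  0.37409273 -0.00346359] 46.00145242188585
TCP [0.403 0.018 0.264] shift [ 1.8  1.6 -1. ] turn [ 0.001  0.001 -0.002]
[[322.05585264 272.92918535]]
[[322.47529563 273.16503832]]
[[322.85948321 273.38106715]]
```

View pics/s8.png

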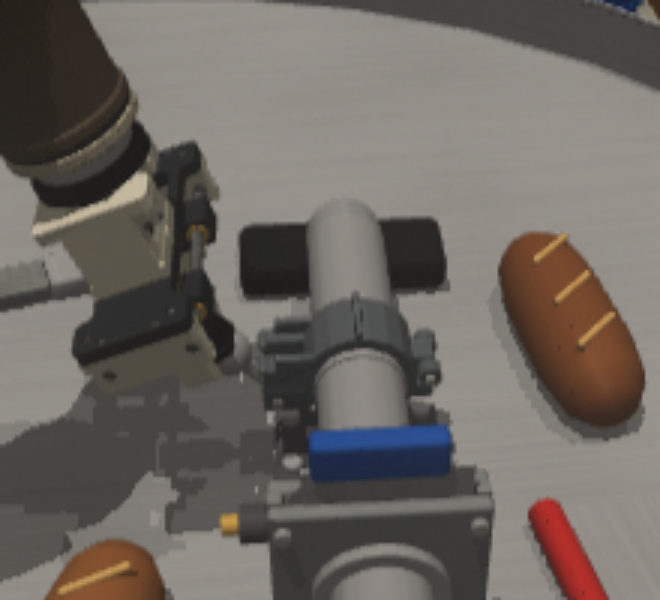

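View pics/w8.png

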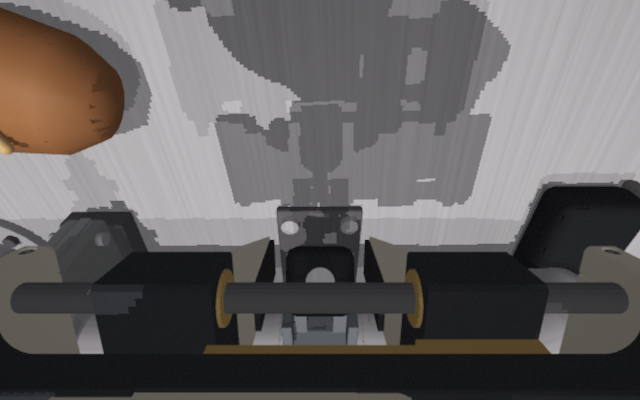

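Grip sits between the pads. Closing.

```bash
python3 -m pendant '[[[0,0,0,0,0,0,1],[0,0,0,0,0,0,1],[0,0,0,0,0,0,1],[0,0,0,0,0,0,1]]]' 50
python3 - <<'E'
from h import *
st=arm.observe();print(st["force"],st["ft_torque"],st["width"]*92)
b0=.83;A=pose(P,bolt(b0,72),.35,159)
for b,r in [(.83,76),(.83,80),(.75,80),(.65,80),(.55,80),(.45,80),(.35,80),(.25,80),(.15,80),(.08,80),(0,80),(-.02,80),(0,73)]: print(b,r,end=' ');goto(P,bolt(b,r),.35+b-b0,159,st=A)
E
```

```text
clock: 12.78
position: [0.4036, 0.0168, 0.2631]
ee_rot: [0.078, 2.789, -0.01]
force: [2.2, 2.8, -3.6]
width: 0.327
[ 2.23685761  2.83035999 -3.63656043] [0.60278635 0.26720946 0.14092212] 30.103876619422238
0.83 76 TCP [0.401 0.019 0.268] shift [ 1.8 -0.  -3.5] turn [-0. -0.  0.]
0.83 80 TCP [0.398 0.019 0.27 ] shift [ 3.7  0.  -7.1] turn [-0. -0.  0.]
0.75 80 TCP [0.414 0.018 0.279] shift [-14.8  -0.   -9.3] turn [-0.    0.08  0.  ]
0.65 80 TCP [0.436 0.017 0.287] shift [-38.1   0.  -10. ] turn [-0.    0.18  0.  ]
0.55 80 TCP [0.458 0.015 0.294] shift [-61.3  -0.   -8.3] turn [-0.    0.28 -0.  ]
0.45 80 TCP [0.481 0.014 0.298] shift [-84.2  -0.   -4.4] turn [-0.    0.38 -0.  ]
0.35 80 TCP [0.504 0.013 0.3  ] shift [-106.7    0.     1.8] turn [-0.    0.48 -0.  ]
0.25 80 TCP [0.528 0.012 0.299] shift [-128.4   -0.    10.3] turn [-0.    0.58 -0.  ]
0.15 80 TCP [0.551 0.01  0.297] shift [-149.1   -0.    20.8] turn [-0.    0.68 -0.  ]
0.08 80 TCP [0.567 0.01  0.293] shift [-163.     0.    29.4] turn [-0.    0.75  0.  ]
0 80 TCP [0.584 0.009 0.288] shift [-178.    -0.    40.4] turn [-0.    0.83  0.  ]
-0.02 80 TCP [0.589 0.008 0.287] shift [-181.6    0.    43.3] turn [-0.    0.85 -0.  ]
0 73 TCP [0.584 0.009 0.281] shift [-175.6   -0.    47. ] turn [-0.    0.83  0.  ]
```

```bash
python3 -m pendant '[[[2,0,-3.5,0,0,0,1],[4,0,-7,0,0,0,1],[4,0,-7,0,0,0,1]]]' 60
python3 - <<'E'
from h import *
import cv2
st=arm.observe();print(st["force"],st["ft_torque"],st["width"]*92,st["position"])
a=get_image("wrist");cv2.imwrite("pics/w9.png",a[:,:,::-1])
E
```

```text
clock: 13.15
position: [0.3973, 0.0171, 0.2688]
ee_rot: [0.078, 2.788, -0.011]
force: [4.4, 3.7, -6.1]
width: 0.324
[ 4.39172619  3.65958928 -6.10299052] [ 0.7391901  -0.09546734  0.23879783] 29.799263369962343 [0.39731638 0.01712627 0.26878479]
```

View pics/w9.png

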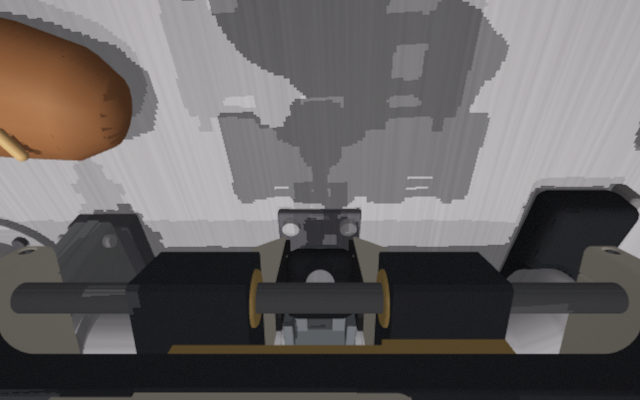

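Force along the bolt is ~7 N toward the pivot, which matches about an 8 mm pull. Now the swing, worked out from here.

Run:
```python
from h import *
b0=.83;A=pose(P,bolt(b0,80),.35,159)
for b,r in [(.75,80),(.65,80),(.55,80),(.45,80),(.35,80),(.25,80),(.15,80),(.08,80),(0,80)]: print(b,r,end=' ');goto(P,bolt(b,r),.35+b-b0,159,st=A)
```

```text
0.75 80 TCP [0.414 0.018 0.279] shift [-18.5  -0.   -2.2] turn [-0.    0.08  0.  ]
0.65 80 TCP [0.436 0.017 0.287] shift [-41.8   0.   -2.9] turn [-0.    0.18  0.  ]
0.55 80 TCP [0.458 0.015 0.294] shift [-65.   -0.   -1.3] turn [-0.    0.28 -0.  ]
0.45 80 TCP [0.481 0.014 0.298] shift [-87.9  -0.    2.7] turn [-0.    0.38 -0.  ]
0.35 80 TCP [0.504 0.013 0.3  ] shift [-110.4    0.     8.9] turn [-0.    0.48 -0.  ]
0.25 80 TCP [0.528 0.012 0.299] shift [-132.1   -0.    17.4] turn [-0.    0.58 -0.  ]
0.15 80 TCP [0.551 0.01  0.297] shift [-152.8   -0.    27.9] turn [-0.    0.68 -0.  ]
0.08 80 TCP [0.567 0.01  0.293] shift [-166.7    0.    36.5] turn [-0.    0.75  0.  ]
0 80 TCP [0.584 0.009 0.288] shift [-181.7   -0.    47.5] turn [-0.    0.83  0.  ]
```

```bash
python3 -m pendant '[[[-9,0,-1,0,0.04,0,1],[-18,0,-2,0,0.08,0,1],[-42,0,-3,0,0.18,0,1],[-65,0,-1,0,0.28,0,1],[-88,0,3,0,0.38,0,1],[-110,0,9,0,0.48,0,1],[-132,0,17,0,0.58,0,1],[-132,0,17,0,0.58,0,1]]]'
python3 - <<'E'
from h import *
import cv2
st=arm.observe();print(st["force"],st["ft_torque"],st["width"]*92)
goto(P,bolt(.25,80),.35+.25-.83,159)
a=get_image("side");cv2.imwrite("pics/s10.png",cv2.resize(a[100:300,200:420,::-1],None,fx=3,fy=3))
E
```

```text
clock: 14.2
position: [0.5275, 0.0096, 0.2966]
ee_rot: [-0.082, -2.908, -0.015]
force: [1.5, 2.6, -7.7]
width: 0.319
[ 1.46136627  2.6196754  -7.67609263] [ 0.58559648 -1.01452059 -0.14216747] 29.37528475300802
TCP [0.528 0.012 0.299] shift [ 0.8  2.1 -2.6] turn [ 0.004 -0.002 -0.001]
```

View pics/s10.png

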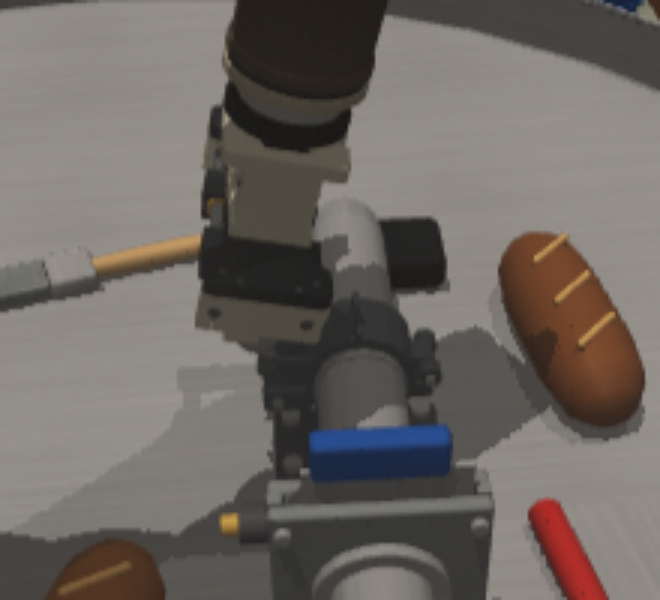

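Run:
```python
from h import *
for b,r in [(.2,82),(.15,82),(.08,82),(0,82),(-.03,82)]: print(b,r,end=' ');goto(P,bolt(b,r),.35+b-.83,159)
```

```text
0.2 82 TCP [0.539 0.011 0.3  ] shift [-10.6   2.   -5.8] turn [ 0.004  0.05  -0.001]
0.15 82 TCP [0.55  0.01  0.298] shift [-22.3   2.   -6.9] turn [ 0.004  0.1   -0.001]
0.08 82 TCP [0.566 0.01  0.295] shift [-38.7   2.1  -7.3] turn [ 0.004  0.17  -0.   ]
0 82 TCP [0.584 0.009 0.29 ] shift [-57.5   2.1  -6.4] turn [ 0.004  0.25  -0.   ]
-0.03 82 TCP [0.591 0.008 0.288] shift [-64.5   2.1  -5.7] turn [ 0.004  0.28  -0.   ]
```

```bash
python3 -m pendant '[[[0,0,-3,0,0,0,1],[-11,0,-5,0,0.05,0,1],[-22,0,-6,0,0.1,0,1],[-39,0,-6,0,0.17,0,1],[-50,0,-6,0,0.22,0,1],[-58,0,-5,0,0.25,0,1],[-61,0,-5,0,0.265,0,1],[-61,0,-5,0,0.265,0,1]]]'
python3 - <<'E'
from h import *
import cv2
st=arm.observe();print(st["force"],st["ft_torque"],st["width"]*92)
goto(P,bolt(0,82),.35-.83,159)
a=get_image("side");cv2.imwrite("pics/s11.png",cv2.resize(a[100:300,200:420,::-1],None,fx=3,fy=3))
E
```

```text
clock: 15.25
position: [0.5855, 0.0068, 0.2885]
ee_rot: [-0.071, -2.644, -0.021]
force: [-8.3, 6.1, -7.6]
width: 0.328
[-8.3480246   6.07730211 -7.63454155] [ 0.95841448 -0.54583873 -0.53901043] 30.205542068257433
TCP [0.584 0.009 0.29 ] shift [ 1.7  1.7 -0.8] turn [ 0.001 -0.017  0.001]
```

View pics/s11.png

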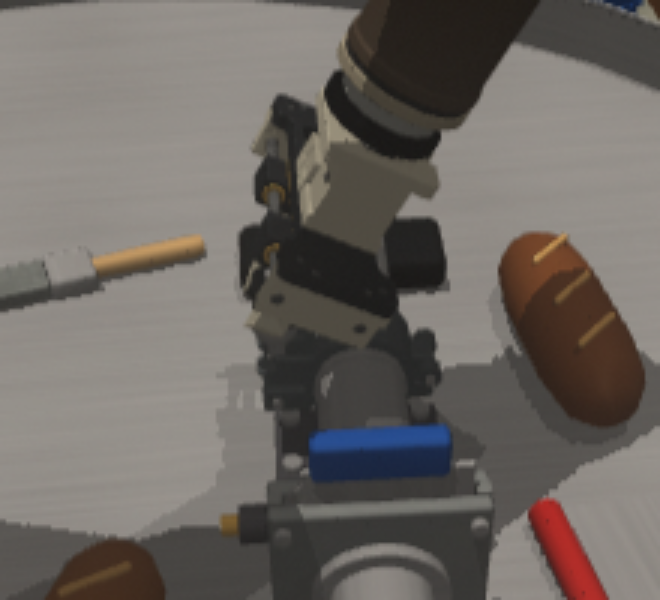

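Bolt is upright (pushing against its stop, about -8 N in x). Letting the nut down, then opening.

```bash
python3 -m pendant '[[[-1,0,3,0,0,0,1],[-2,0,6,0,0,0,1],[-2,0,7,0,0,0,1],[-2,0,7,0,0,0,1]]]'
python3 - <<'E'
from h import *
st=arm.observe();print(st["force"],st["ft_torque"],st["width"]*92)
goto(P,bolt(0,73),.35-.83,159)
E
```

```text
clock: 15.8
position: [0.5845, 0.0068, 0.2822]
ee_rot: [-0.072, -2.647, -0.021]
force: [-4.2, 3.9, -5.6]
width: 0.324
[-4.22794919  3.90424286 -5.5777391 ] [ 0.89034006 -1.19304708 -0.58749454] 29.834654146066068
TCP [0.584 0.009 0.281] shift [-0.4  1.8  1.2] turn [ 0.002 -0.014  0.001]
```

Still 5.6 N of spring pull; a little lower, then open and back off along the tool axis.

```bash
python3 -m pendant '[[[-1,0,2,0,0,0,1],[-1,0,3,0,0,0,0.3],[-1,0,3,0,0,0,-0.1],[-1,0,3,0,0,0,-0.3],[-1,0,3,0,0,0,-0.3],[-1,0,-20,0,0,0,-0.3],[-1,0,-60,0,0.02,0,-0.3],[-1,0,-90,0,0.1,0,-0.5],[20,0,-120,0,-0.1,0,-1],[40,0,-130,0,-0.3,0,-1],[40,0,-130,0,-0.3,0,-1]]]'
python3 - <<'E'
from h import *
import cv2
st=arm.observe();print(st["force"],st["position"])
a=get_image("side");cv2.imwrite("pics/s12.png",cv2.resize(a[100:300,200:420,::-1],None,fx=3,fy=3))
a=get_image("wrist");cv2.imwrite("pics/w12.png",a[:,:,::-1])
E
```

```text
clock: 17.18
position: [0.6111, 0.0053, 0.4177]
ee_rot: [-0.081, -2.952, -0.009]
force: [-0.7, -0.2, -0.4]
width: 0.987
[-0.68375663 -0.24966582 -0.43708143] [0.61110222 0.00525375 0.41769649]
```

View pics/s12.png

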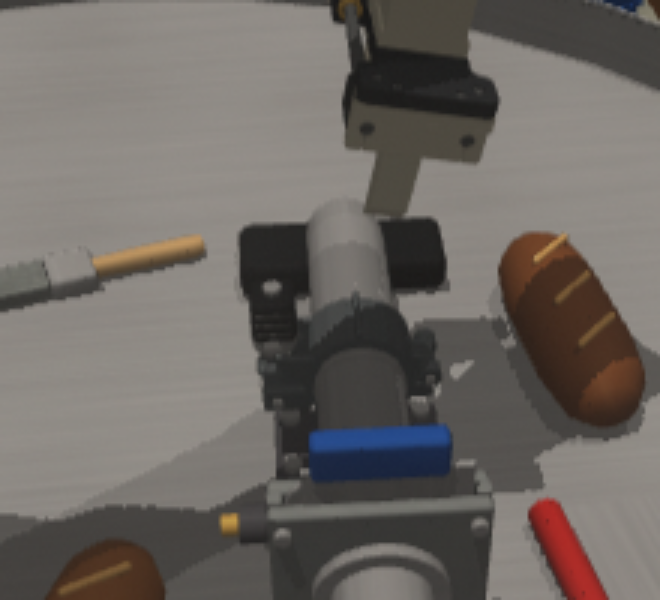

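View pics/w12.png

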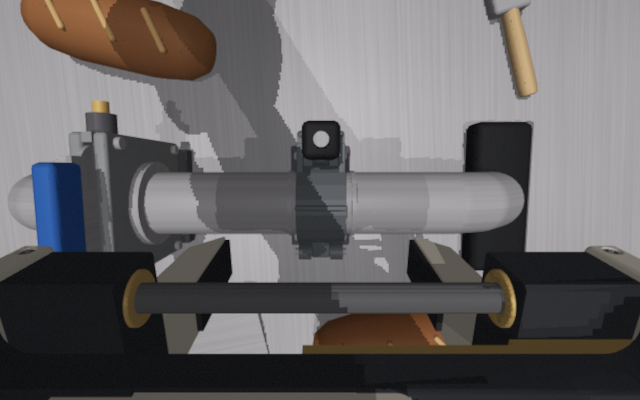

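Bolt upright with grip at about (321,140) in the wrist view. Checking how deep the nut sits against the model in the side view.

Run:
```python
from h import *
import cv2
im=get_image("side")[:,:,::-1].copy()
k=10;x0,y0=265,170
b=cv2.resize(im[y0:y0+60,x0:x0+75],None,fx=k,fy=k,interpolation=cv2.INTER_CUBIC)
for s,c in ((1,(0,0,255)),(7,(0,255,0))):
  for L in ([-71,-15,83+67+s],[-41,-15,83+67+s],[-71,-15,49+67+s],[-41,-15,49+67+s],[-56,0,83+67+s]):
    q=proj("side",W(P,L))[0];cv2.circle(b,(int((q[0]-x0+.5)*k),int((q[1]-y0+.5)*k)),4,c,-1)
cv2.imwrite("pics/s13.png",b)
d,w=goto(P,[0,-180,183],0,159)
d,w=goto(P,[0,-180,183],0,159+90)
```

```text
TCP [ 0.557 -0.17   0.342] shift [  29.9 -176.8   79.4] turn [ 0.001 -0.198 -0.003]
TCP [ 0.557 -0.17   0.432] shift [  47.5 -176.7   -8.9] turn [ 0.001 -0.198 -0.003]
```

View pics/s13.png

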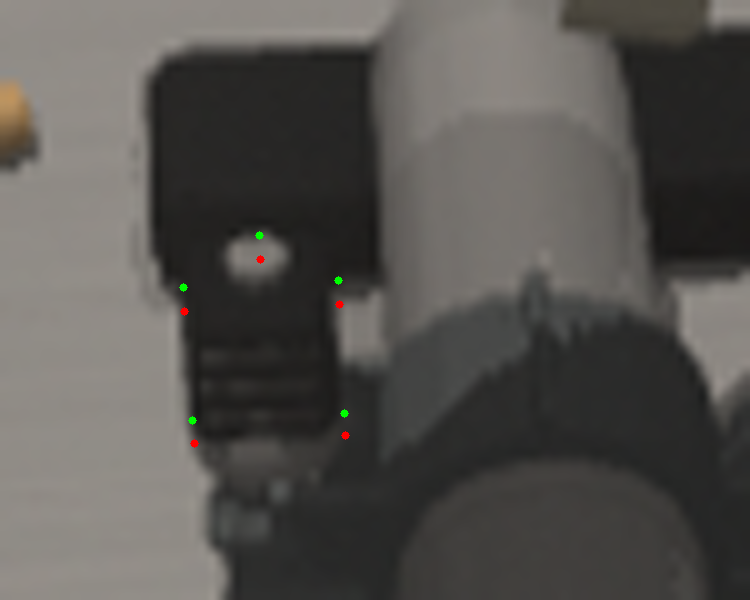

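The grip's lower edge (row ~440) coincides with the seated prediction (red), so the nut is down. Now to above the gate handle.

```bash
python3 -m pendant '[[[20,-60,-9,0,-0.1,0,-1],[47,-120,-9,0,-0.198,-0.003,-1],[47,-177,-9,0,-0.198,-0.003,-1],[47,-177,-9,0,-0.198,-0.003,-1],[47,-177,-9,0,-0.198,-0.003,-1]]]'
python3 - <<'E'
from h import *
import cv2
st=arm.observe();goto(P,[0,-180,183],0)
a=get_image("wrist")[:,:,::-1].copy();
q=proj("wrist",W(P,[[-38,-172,195],[-38,-188,195],[38,-172,195],[38,-188,195]]),st);print(q.round(1))
cv2.imwrite("pics/w14.png",a)
E
```

```text
clock: 17.95
position: [0.5581, -0.1701, 0.4314]
ee_rot: [0.085, 3.139, 0.007]
force: [0.2, 0.9, 0.5]
width: 0.999
TCP [ 0.557 -0.17   0.342] shift [ 1.  -0.6 89.3] turn [0.005 0.001 0.   ]
[[329.9 162.1]
 [305.2 162.1]
 [328.8 267.5]
 [306.4 267.5]]
```

View pics/w14.png

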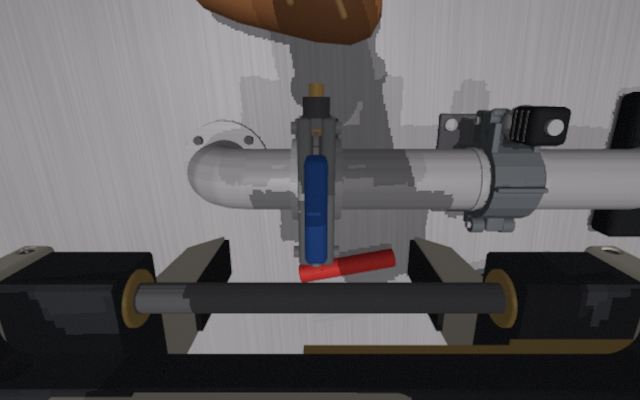

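Handle centred at (316,209), 1–2 mm from prediction. Descending and gripping.

```bash
python3 -m pendant '[[[0,-1,40,0,0,0,0],[0,-1,88,0,0,0,0],[0,-1,88,0,0,0,0],[0,-1,88,0,0,0,1],[0,-1,88,0,0,0,1],[0,-1,88,0,0,0,1],[0,-1,88,0,0,0,1],[0,-1,88,0,0,0,1],[0,-1,88,0,0,0,1],[0,-1,88,0,0,0,1],[0,-1,88,0,0,0,1]]]' 50
python3 - <<'E'
from h import *
st=arm.observe();print(st["force"],st["width"]*92);goto(P,[0,-180,183],0)
E
```

```text
clock: 19.38
position: [0.5582, -0.1714, 0.3449]
ee_rot: [0.085, 3.136, 0.001]
force: [-1.6, -5.5, 5.3]
width: 0.167
[-1.61042495 -5.5351534   5.26311269] 15.374789328599306
TCP [ 0.557 -0.17   0.342] shift [1.1 1.2 2.9] turn [0.001 0.004 0.   ]
```

```bash
python3 -m pendant '[[[0,-0.5,-4,0,0,0,1],[0,-1,-9,0,0,0,1],[0,-1,-14,0,0,0,1],[0,-1,-19,0,0,0,1],[0,-1,-24,0,0,0,1],[0,-1,-28,0,0,0,1],[0,-1,-30,0,0,0,1],[0,-1,-30,0,0,0,1],[0,-1,-30,0,0,0,1]]]'
python3 - <<'E'
from h import *
st=arm.observe();print(st["force"],st["width"]*92,st["position"])
E
```

```text
clock: 20.5
position: [0.558, -0.1717, 0.3749]
ee_rot: [0.083, 3.136, 0.003]
force: [1.3, -4.2, 0.3]
width: 0.17
[ 1.26595432 -4.20168135  0.34858062] 15.661479562578233 [ 0.55803814 -0.17168472  0.37489044]
```

Rose exactly 30 mm with no residual vertical force. Releasing and backing off upward.

```bash
python3 -m pendant '[[[0,-0.5,0,0,0,0,0.3],[0,-0.5,0,0,0,0,-0.2],[0,-0.5,0,0,0,0,-0.4],[0,-0.5,0,0,0,0,-0.4],[0,-0.5,0,0,0,0,-0.4],[0,-0.5,-20,0,0,0,-0.4],[0,-0.5,-60,0,0,0,-0.4],[60,0,-100,0,0,0,-0.4],[150,0,-100,0,0,0,-0.4],[220,0,-90,0,0,0,-0.4],[220,0,-90,0,0,0,-0.4],[220,0,-90,0,0,0,-0.4]]]'
python3 - <<'E'
from h import *
import cv2
print(arm.observe()["force"])
im=get_image("side")[:,:,::-1].copy();k=4;x0,y0=220,140
b=cv2.resize(im[y0:y0+145,x0:x0+200],None,fx=k,fy=k,interpolation=cv2.INTER_CUBIC)
for g,c in ((30,(0,0,255)),(0,(0,255,0)),(60,(255,255,0))):
  for L in ([-38,-188,195+g],[38,-188,195+g],[-38,-188,167+g],[38,-188,167+g]):
    q=proj("side",W(P,L))[0];cv2.circle(b,(int((q[0]-x0+.5)*k),int((q[1]-y0+.5)*k)),3,c,-1)
cv2.imwrite("pics/s15.png",b)
cv2.imwrite("pics/t15.png",get_image("top")[:,:,::-1])
E
```

```text
clock: 22.0
position: [0.3358, -0.16, 0.4643]
ee_rot: [0.091, 3.139, -0.006]
force: [-0.1, -0.9, 0.6]
width: 0.698
[-0.09562744 -0.94378952  0.58736501]
```

View pics/s15.png

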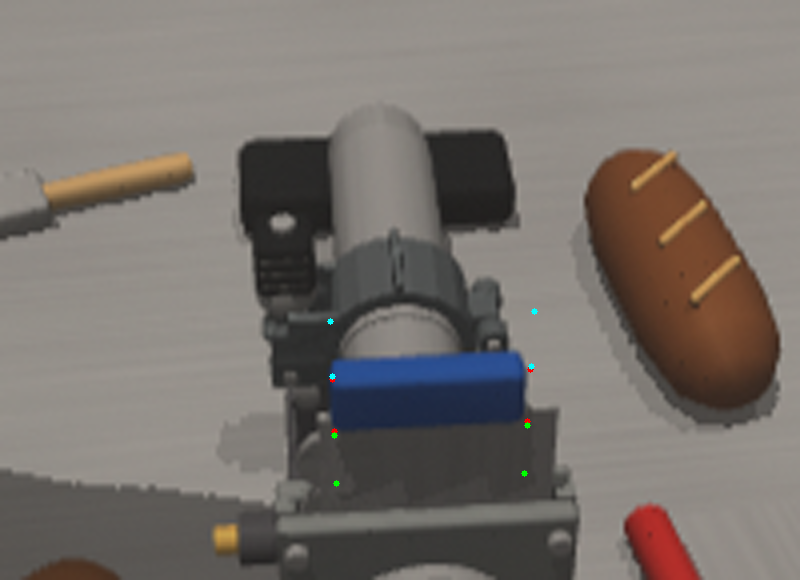

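View pics/t15.png

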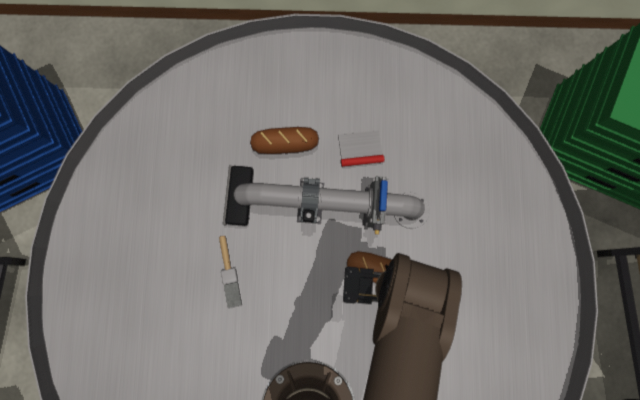

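The handle sits at the half-open markers. The bolt is upright and the nut down. Nozzle, loaf 1, brush and scraper are at the same pixels as at the start. Handing in.

```bash
python3 -c "
from cell import arm
print(arm.sign_off())"
```

```text
the job is handed in; nothing more can be done
None
```

The job is done and handed in at about 22 s on the robot's clock. I closed the cap, pulled the nut and swung the bolt into the slot, let the nut down behind the lips, then raised the gate to its first stop.

**Last checks**
- **Coupling:** the cap is shut and the bolt upright. The nut's grip lies on the prediction for a seated nut (about 1 mm).
- **Gate:** the handle rose 30.0 mm with almost no vertical force left before I let go. In the side view it sits at half open, within about 2 px of the prediction.
- **Surroundings:** the nozzle, the far loaf, the brush and the scraper look unmoved in the top view. The near loaf was partly hidden by the arm in the last picture, so I could not check it fully; the arm and gripper stayed clear of it by my estimate.
- **Robot:** it stands clear of everything. The highest contact force I read was about 13 N; I took readings only at the ends of moves.

**What did not go as planned:** the first tilted approach to the bolt (0.85 rad) was out of the arm's reach. I swung the bolt up in two stages instead, with a regrasp in between.

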